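# Sort speaker drivers by weight into the carrier

### The arm

A 7-joint arm with a two-finger parallel gripper is mounted at the origin on the work surface. World frame = base frame: x ahead of the robot, y to its left, z up, the work surface at z = 0. Lengths are in m, angles in rad, forces in N, time in s.
With the tool pointing down it reaches from about 0.35 to 0.775 m from the base axis. Payload 3.1 kg.
Tool frame: the origin (TCP) lies at the very end of the fingers, on their centre line; the grasp point (between the pads) lies pinch_z behind it (pinch_z is the distance from the TCP to the grasp point, in m); z points along the fingers, y is the line along which they close (so a half turn about z gives the same grasp; the last joint's range is limited). The gripper opens to 85 mm and grips with 20 to 120 N. Pads are 22 mm wide; open, the fingers measure 114 mm over their backs; the gripper's body (76 mm by 85 mm) begins 54 mm behind the grasp point. The pads swing forward as they close: fully open they stand 13 mm farther back than shut.
Start: joints at [-1.367, 0.311, 0.014, 1.512, -0.004, 1.319, -0.027], TCP at [0.134, 0.533, 0.231] pointing down, gripper open.
Joint ranges: [-2.7, 2.7], [-0.3, 1.91], [-1.27, 1.3], [0.12, 2.57], [-1.44, 4.58], [0.2, 2.03], [-3.05, 3.05]. Speed limits (rad/s): [2.79, 2.79, 3.14, 3.14, 3.14, 3.14, 3.14].

### API

Orientations are given as [roll, pitch, yaw] about the fixed x, y, z axes, in that order (R = Rz(yaw) Ry(pitch) Rx(roll)).
In Python, from workcell import get_obs, grab_frame, get_calibration, finish_job, trace, pinch_z gives the robot as it stands.
- The arm moves only by the tool apply_moves, never from a script. Its argument "moves" is a list of rows, each a list of 7 numbers: the shift along the tool's x, y, z in mm, then the turn, a rotation vector about the tool's x, y, z in rad, then the opening, from 0 (shut) to 1 (fully open). In form: [[x, y, z, rx, ry, rz, hand], ...]. A call has exactly 8 rows; each row is the pose to reach, as a shift and turn from the pose commanded when the call began, along the tool's axes at that moment; what a row does not reach only later rows make up. A row lasts 1/8 s, in which the tool goes at most 62.5 mm and 10.7 degrees, less where a joint would pass 70% of its speed; a pose out of reach is approached as far as the arm can. A call with a gripper value outside its range is refused whole. The fingers move at their own pace and stop on an object; "force" is the grip in N (left out, the last holds). Time passes only in rows, so rows that repeat a pose let the fingers close, or fill a call up. It gives the time, the measured TCP pose, the force, the opening and the grip force at its end, in the units of the state.
- get_obs(): the state, without advancing time (a new reading comes with each control period).
- grab_frame(name): name is "side" or "top" or "wrist"; returns the picture (420x560x3 uint8, red, green, blue); there is no depth.
- get_calibration(name): a dict with "K" (3x3 intrinsics, pixels), "D" ([k1, k2, p1, p2, k3] as OpenCV has them; the pictures are not rectified), "view" (4x4, takes a point from world to camera coordinates); the wrist camera has in their place "T_tool_cam" (4x4, takes a point from camera to tool coordinates, whose origin is the TCP and whose axes are the flange's). Camera axes: x right, y down, z forward; pixel columns grow to the right and rows downward; lengths in m; the calibration is good to about 2 mm. A picture is of the moment at which its call begins: read the wrist's pose just before it. get_calibration takes no time and is no camera call.
- finish_job(): hands the job in; it is judged then, once.
Trained networks look in the newest picture that a camera, given by its name, has taken for a name from the list of things; names that differ only in an ending like _2 or _b are one class to them, and where a whole thing is asked for, a point or a joint stands for the part that bears it (a point fixed in the world has none). Each returns a list of dicts, best first, with "score" (0 to 1); they miss things now and then, are a little off and sometimes report something else, mostly with a low value. They report only what shows in the picture. A call takes as long as a camera call.
- trace(label, camera): "mask" (420x560 bool, what is visible of it) and "bbox" ([left, top, right, bottom] in pixels, round what is visible of it).
The state is a dict: "clock": time; "qpos": joint angles; "joint_vel": joint speeds; "effort": joint torques, N m; "position": TCP position; "eef_rot": TCP orientation; "ft_force": force on the tool from outside, world axes, zero at the start; "ft_torque": the same for the moment, N m; "width": opening from 0.0 (shut) to 1.0 (fully open); "grip_force": force on a finger pad.
Only numpy, scipy, OpenCV 4.12 (cv2) and the standard library are available. Lean on these libraries where they do the work, as an engineer would, in place of code of your own. Each camera call takes 0.05 s, during which the arm holds its last target. There are 200 camera calls.

### The job

One or two of the four loose speaker drivers on the mat left the line without the magnet in their rear can: they look like the others but weigh only about 100 g instead of about 440 g, so feel the weight of each. Set every sound driver gently into an empty well of the carrier, one per well, standing flat with its can up, and put every light one into the blue reject crate. Leave the driver already in the carrier and everything else on the bench where it is.

Things in the scene. Friction and masses are not known exactly. Their poses are not given: they have to be found in the camera images.
- driver1: loose speaker driver, face down on the mat: flange 80 mm across, 5 mm thick at the bottom, basket narrowing to a steel rear can 56 mm across, from 22 to 52 mm above the underside; grip it by the can from above, at any yaw. Origin: centre of the underside, z up through the can. Mass 370 to 510 g with its magnet, 80 to 125 g without; nothing outside shows which
- driver2: another loose speaker driver, outwardly the same as driver1, same origin; with or without its magnet
- driver3: another loose speaker driver, outwardly the same as driver1, same origin; with or without its magnet
- driver4: another loose speaker driver, outwardly the same as driver1, same origin; with or without its magnet
- loaded: a sound driver of the same shape already standing in one well of the carrier; stays there. Origin: centre of its underside
- carrier: grey square carrier plate 212 x 212 mm, 20 mm high, fixed to the bench, at any yaw, with 2 x 2 round wells 88 mm across and 14 mm deep (floor 6 mm above the bench), 100 mm apart; one well is taken. Origin: centre of its underside
- well1 (a point): centre of the floor of one well of the carrier (6 mm above the bench); a driver standing in it has its origin here. One of the four wells is already occupied by the loaded driver
- well2 (a point): centre of the floor of one well of the carrier (6 mm above the bench); a driver standing in it has its origin here. One of the four wells is already occupied by the loaded driver
- well3 (a point): centre of the floor of one well of the carrier (6 mm above the bench); a driver standing in it has its origin here. One of the four wells is already occupied by the loaded driver
- well4 (a point): centre of the floor of one well of the carrier (6 mm above the bench); a driver standing in it has its origin here. One of the four wells is already occupied by the loaded driver
- crate: blue slatted plastic reject crate, open on top, 210 mm along its x, 130 mm along its y, 60 mm high, walls and floor 4 mm, fixed. Origin: centre of its underside; it takes two drivers side by side along its x
- cap1: bystander: black domed earpiece cap, 60 mm across, 16 mm high, loose. Origin: centre of its underside
- cap2: bystander: black domed earpiece cap, 60 mm across, 16 mm high, loose. Origin: centre of its underside
- glue: bystander: white glue bottle, 48 mm across, 150 mm high with its nozzle, standing loose. Origin: centre of its underside

How it is judged:
By the outcome, as a careful person would: the job done as asked, in the order asked, and still so for the second after the job is handed in, with the robot touching nothing.
It also fails if it takes over 72 s, if anything falls off the work surface, if the arm or the gripper's body presses on something with over 40 N, if the wrist force passes 120 N, or if a joint passes its speed limit or range.

## Working session

There is one attempt and no reset: what is moved stays moved. The work goes in short steps, Python scripts to look and compute and a tool call to move; the robot and the scene stay as the last step left them, time stands still between calls to the robot, and variables do not carry over. Pictures are saved under pics/ and viewed, at most 10 in all, crops included, and the job is handed in when it is done.

Besides the shell and the picture viewer there is one more tool, called after ">>>" in YAML: its name, and indented under it one key for each argument. apply_moves: Moves the arm, as the interface text tells. Its arguments: {"type":"object","properties":{"moves":{"type":"array","items":{"type":"array","items":{"type":"number"}}},"force":{"type":"number"}},"required":["moves"]}

```bash
mkdir -p pics; ls; cat > h.py <<'E'
import numpy as np,cv2
from workcell import *
def ray(cam,uv,z):
    c=get_calibration(cam);K=np.array(c["K"],float);D=np.array(c["D"],float)
    n=cv2.undistortPoints(np.array(uv,float).reshape(-1,1,2),K,D).reshape(-1,2)
    V=np.array(c["view"]);R=V[:3,:3];o=-R.T@V[:3,3]
    d=np.c_[n,np.ones(len(n))]@R
    return o+d*((z-o[2])/d[:,2])[:,None]
def proj(cam,P):
    c=get_calibration(cam);V=np.array(c["view"])
    return cv2.projectPoints(np.array(P,float).reshape(-1,1,3),cv2.Rodrigues(V[:3,:3])[0],V[:3,3],np.array(c["K"],float),np.array(c["D"],float))[0].reshape(-1,2)
E
python3 - <<'E'
from h import *
print(get_obs(),pinch_z)
for c in("top","side"):
    im=grab_frame(c);cv2.imwrite(f"pics/{c}0.png",im[:,:,::-1])
    V=np.array(get_calibration(c)["view"]);print(c,-V[:3,:3].T@V[:3,3])
    for l in("driver1","loaded","carrier","crate","cap1","glue"):
        for r in trace(l,c):
            m=r["mask"];ys,xs=np.nonzero(m)
            print(c,l,round(r["score"],2),np.round(r["bbox"]),m.sum(),np.round([xs.mean(),ys.mean()],1))
E
```

```text
pics
{'clock': 0.0, 'qpos': array([-1.36668515,  0.31175015,  0.01397204,  1.51303145, -0.0044063 ,
        1.31922367, -0.02722955]), 'joint_vel': array([ 0.00067603,  0.00221599, -0.00115347,  0.00198494, -0.00091476,
       -0.00141798,  0.00012849]), 'effort': array([-8.99894815e-06, -3.79917312e+01,  1.45918722e-01, -2.30589366e+01,
        1.21873527e-02,  1.33369499e-02, -1.02760586e-05]), 'position': array([0.13363781, 0.53276746, 0.23021795]), 'eef_rot': array([-3.13921236e+00,  8.53133477e-05,  2.89584635e+00]), 'ft_force': array([-0.4313709 , -0.47198318,  0.35329425]), 'ft_torque': array([-0.00659228, -0.01031478,  0.02315522]), 'grip_force': 0.0, 'width': 0.997696907974968} 0.0187
top [0.38971768 0.02338932 1.37486591]
top driver1 0.95 [136. 197. 169. 225.] 747 [153.1 210.3]
top driver1 0.67 [180. 239. 205. 270.] 751 [191.1 254.9]
top driver1 0.62 [218. 256. 248. 284.] 717 [232.5 271.3]
top driver1 0.62 [200. 198. 234. 230.] 733 [216.5 215. ]
top driver1 0.37 [254. 156. 311. 247.] 4445 [282.2 199.1]
top loaded 0.81 [391. 193. 422. 221.] 740 [408.2 207.1]
top loaded 0.66 
[... 335 characters left out ...]
5. 131. 216. 160.] 419 [206.1 146.8]
top glue 0.4 [113. 242. 136. 261.] 396 [124.9 250.1]
side [0.51000997 0.86135219 0.78200435]
side driver1 0.83 [312. 231. 341. 265.] 761 [326.4 247.9]
side driver1 0.82 [292. 261. 325. 298.] 871 [310.  280.5]
side driver1 0.82 [254. 244. 284. 275.] 762 [269.3 258.1]
side driver1 0.58 [243. 292. 276. 332.] 1012 [258.4 312.9]
side loaded 0.88 [261. 135. 286. 157.] 384 [275.  147.6]
side carrier 0.65 [256. 133. 337. 184.] 2242 [297.2 159.1]
side crate 0.94 [223. 187. 301. 232.] 3391 [260.5 210.3]
side cap1 0.73 [290. 339. 317. 358.] 599 [303.8 346.2]
side cap1 0.68 [355. 270. 378. 288.] 347 [365.  279.1]
side glue 0.74 [189. 226. 211. 274.] 690 [199.8 253.1]
```

View pics/top0.png

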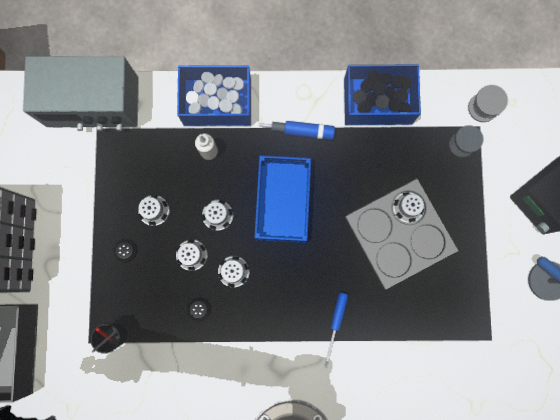

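View pics/side0.png

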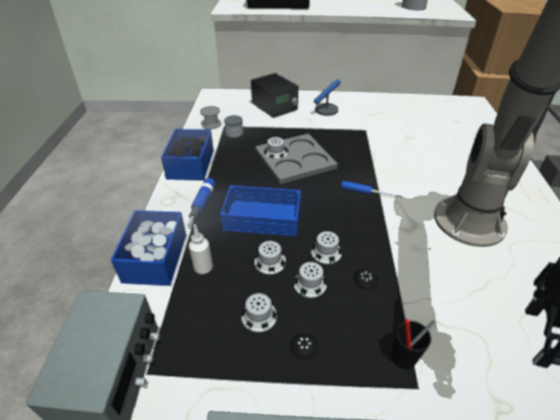

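The top view shows four drivers (153,210), (216,215), (191,255) and (232,271). The carrier is at (400,237) with its top-right well taken, the crate at (283,199), the glue at (206,146), and the caps at (125,250) and (198,309). The side view agrees.

```bash
cat > m.py <<'E'
from h import *
from scipy.optimize import least_squares
t=np.linspace(0,2*np.pi,60,endpoint=False)
ring=lambda x,y,r,z:np.c_[x+r*np.cos(t),y+r*np.sin(t),0*t+z]
def hullc(cam,x,y,z0,prof):
    p=proj(cam,np.vstack([ring(x,y,r,z+z0) for r,z in prof])).astype(np.float32)
    h=cv2.convexHull(p);M=cv2.moments(h);return np.array([M['m10']/M['m00'],M['m01']/M['m00']])
DR=[(.04,0),(.04,.005),(.028,.022),(.028,.052)]
def best(l,cam,ok):
    return [r for r in trace(l,cam) if ok(r["mask"].sum())]
cen=lambda r:np.array(np.nonzero(r["mask"])[::-1]).mean(1)
if __name__=="__main__":
    grab_frame("top");grab_frame("side")
    for l,z0,prof in(("driver1",0,DR),("loaded",.006,DR),("cap1",0,[(.03,0),(.028,.01),(.01,.016)]),("glue",0,[(.024,0),(.024,.1),(.004,.15)])):
        ct=[cen(r) for r in best(l,"top",lambda a:a<1500)];cs=[cen(r) for r in best(l,"side",lambda a:a<1500)]
        for a in ct:
            x=ray("top",a,.03)[0,:2];s1=least_squares(lambda q:hullc("top",*q,z0,prof)-a,x).x
            d=[np.linalg.norm(hullc("side",*s1,z0,prof)-c) for c in cs]
            print(l,"top",np.round(s1,4),end=" ")
            if d and min(d)<15:
                b=cs[int(np.argmin(d))]
                s2=least_squares(lambda q:hullc("side",*q,z0,prof)-b,s1).x
                print("side",np.round(s2,4))
            else:print()
    for l,z in(("carrier",.02),("crate",.06)):
        for cam in("top","side"):
            r=max(trace(l,cam),key=lambda r:r["score"]);m=r["mask"].astype(np.uint8)
            c=max(cv2.findContours(m,0,1)[0],key=cv2.contourArea).reshape(-1,2)
            W=ray(cam,c,z)[:,:2]
            print(l,cam,cv2.minAreaRect((W*1000).astype(np.float32)),"hull",np.round(ray(cam,[cen(r)],z/2),4))
    # wells: grey circles
    im=cv2.cvtColor(grab_frame("top"),cv2.COLOR_RGB2GRAY);sub=cv2.resize(im[170:300,335:470],None,fx=4,fy=4,interpolation=2)
    C=cv2.HoughCircles(sub,cv2.HOUGH_GRADIENT,1.5,120,param1=80,param2=25,minRadius=55,maxRadius=85)
    if C is not None:
        for u,v,r in C[0]:print("circ",np.round([(u+.5)/4-.5+335,(v+.5)/4-.5+170,r/4],1),np.round(ray("top",[[(u+.5)/4-.5+335,(v+.5)/4-.5+170]],.02)[0],4))
E
python3 m.py
```

```text
driver1 top [0.4686 0.2515] side [0.4701 0.2545]
driver1 top [0.5721 0.1863] side [0.5737 0.1859]
driver1 top [0.586  0.3523] side [0.5876 0.3536]
driver1 top [0.4264 0.1446] side [0.4263 0.1444]
loaded top [0.4688 0.2507] 
loaded top [ 0.5894 -0.3126] side [ 0.5903 -0.3184]
loaded top [0.3314 0.2313] 
cap1 top [0.4823 0.4223] side [0.4822 0.424 ]
cap1 top [0.3304 0.232 ] side [0.3321 0.2342]
glue top [0.7417 0.209 ] side [0.7446 0.2166]
carrier top ((519.7157592773438, -288.07440185546875), (212.347412109375, 217.60118103027344), 27.342222213745117) hull [[ 0.5109 -0.2879  0.01  ]]
carrier side ((518.9141235351562, -276.52130126953125), (228.0602569580078, 240.59620666503906), 28.223369598388672) hull [[ 0.5103 -0.2753  0.01  ]]
crate top ((605.6622924804688, 15.863929748535156), (129.96656799316406, 214.45750427246094), 86.62583923339844) hull [[0.609  0.0158 0.03  ]]
crate side ((608.7528686523438, 44.37367248535156), (187.8166961669922, 211.92091369628906), 86.86591339111328) hull [[0.6111 0.0175 0.03  ]]
circ [408.3 207.3  17.3] [ 0.5873 -0.3104  0.02  ]
circ [426.7 241.8  16.4] [ 0.4977 -0.3541  0.02  ]
circ [374.2 225.7  17.7] [ 0.54  -0.221  0.02 ]
circ [393.3 259.8  16.3] [ 0.4521 -0.2673  0.02  ]
```

>>> apply_moves:
  moves:
    - [-60, -8, 4, 0, 0, -0.06, 1]
    - [-120, -16, 8, 0, 0, -0.12, 1]
    - [-181, -24, 11, 0, 0, -0.18, 1]
    - [-241, -32, 15, 0, 0, -0.246, 1]
    - [-302, -41, 19, 0, 0, -0.246, 1]
    - [-362, -49, 23, 0, 0, -0.246, 1]
    - [-422, -57, 26, 0, 0, -0.246, 1]
    - [-483, -65, 30, 0, 0, -0.246, 1]
  force: 40

```text
clock: 2.45
position: [0.5881, 0.3525, 0.2014]
eef_rot: [3.141, 0.0, -3.141]
ft_force: [0.8, 0.8, 0.7]
width: 1.003
grip_force: 0.0
```

```bash
cat > w.py <<'E'
from m import *
from scipy.spatial.transform import Rotation as Ro
def wcal():
    o=get_obs();T=np.eye(4);T[:3,:3]=Ro.from_euler("xyz",o["eef_rot"]).as_matrix();T[:3,3]=o["position"]
    c=get_calibration("wrist");V=np.linalg.inv(T@np.array(c["T_tool_cam"]));return o,dict(K=c["K"],D=c["D"],view=V)
import h,sys
_g=h.get_calibration
def use():
    o,c=wcal();h.get_calibration=lambda n:c if n=="wrist" else _g(n);return o
def delta(o,p,yaw=np.pi):
    R=Ro.from_euler("xyz",o["eef_rot"]);d=R.inv().apply(np.array(p)-o["position"])*1000
    return np.round(d,1),np.round((R.inv()*Ro.from_euler("xyz",[np.pi,0,yaw])).as_rotvec(),3)
def look(l,z0=0,name=None):
    o=use();im=grab_frame("wrist")
    if name:cv2.imwrite(f"pics/{name}.png",im[:,:,::-1])
    out=[]
    for r in best(l,"wrist",lambda a:a<40000):
        b=r["bbox"];edge=b[0]<3 or b[1]<3 or b[2]>556 or b[3]>416
        a=cen(r);x=ray("wrist",a,.03+z0)[0,:2]
        s=least_squares(lambda q:hullc("wrist",*q,z0,DR)-a,x).x
        out.append((round(r["score"],2),edge,np.round(s,4)))
    return o,out
E
python3 - <<'E'
from w import *
o,out=look("driver1",name="w1");print(np.round(o["clock"],2),o["position"],o["eef_rot"],o["qpos"],o["ft_force"])
print(get_calibration("wrist")["T_tool_cam"])
for r in out:print(r)
E
```

```text
2.45 [0.58811415 0.35253423 0.20137105] [ 3.14074783e+00  3.57357397e-04 -3.14070938e+00] [-0.657062    0.61650325  0.16815322  1.12917543 -0.09887301  1.40267609
  1.06877299] [0.77283553 0.81410866 0.6566785 ]
[[-8.43823869e-04 -9.57832731e-01 -2.87325159e-01  7.21855801e-02]
 [ 9.99999613e-01 -7.36774248e-04 -4.80699472e-04  3.89959050e-04]
 [ 2.48735910e-04 -2.87325454e-01  9.57832982e-01 -1.43411605e-01]
 [ 0.00000000e+00  0.00000000e+00  0.00000000e+00  1.00000000e+00]]
(0.98, False, array([0.589 , 0.3537]))
(0.96, True, array([0.4716, 0.2538]))
(0.91, False, array([0.5753, 0.1876]))
(0.82, True, array([0.452 , 0.1586]))
```

View pics/w1.png

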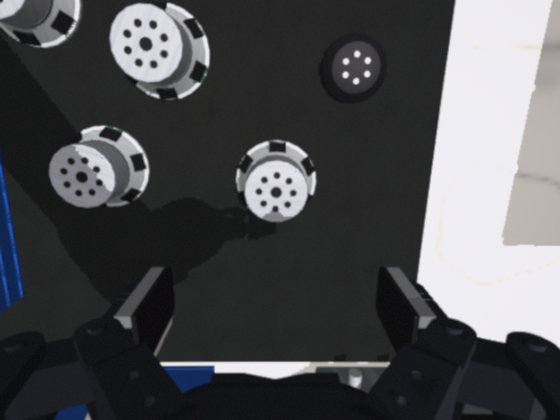

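The wrist view agrees with the fixed cameras to about 2 mm. This driver is directly below at (275,185), so I'm descending.

>>> apply_moves:
  moves:
    - [0, 1, 50, 0, 0, 0, 1]
    - [0, 1, 100, 0, 0, 0, 1]
    - [0, 1, 140, 0, 0, 0, 1]
    - [0, 1, 165, 0, 0, 0, 1]
    - [0, 1, 177, 0, 0, 0, 1]
    - [0, 1, 177, 0, 0, 0, 0.8]
    - [0, 1, 177, 0, 0, 0, 0]
    - [0, 1, 177, 0, 0, 0, 0]
  force: 40

```text
clock: 3.55
position: [0.5877, 0.3545, 0.0262]
eef_rot: [3.14, 0.003, -3.141]
ft_force: [0.6, -0.2, 2.3]
width: 0.654
grip_force: 43.6
```

>>> apply_moves:
  moves:
    - [0, 0, 0, 0, 0, 0, 0]
    - [0, 0, -10, 0, 0, 0, 0]
    - [0, 0, -40, 0, 0, 0, 0]
    - [0, 0, -80, 0, 0, 0, 0]
    - [0, 0, -100, 0, 0, 0, 0]
    - [0, 0, -100, 0, 0, 0, 0]
    - [0, 0, -100, 0, 0, 0, 0]
    - [0, 0, -100, 0, 0, 0, 0]
  force: 40

```text
clock: 4.55
position: [0.5851, 0.3533, 0.1219]
eef_rot: [-3.139, -0.004, -3.141]
ft_force: [-0.1, 0.8, -4.9]
width: 0.651
grip_force: 44.0
```

>>> apply_moves:
  moves:
    - [2, -20, 0, 0, 0, 0, 0]
    - [5, -65, 0, 0, 0, 0, 0]
    - [9, -120, 0, 0, 0, 0, 0]
    - [14, -175, 0, 0, 0, 0, 0]
    - [19, -230, 0, 0, 0, 0, 0]
    - [23, -285, 0, 0, 0, 0, 0]
    - [27, -340, 0, 0, 0, 0, 0]
    - [32, -395, 0, 0, 0, 0, 0]

```text
clock: 5.55
position: [0.5538, -0.0427, 0.1236]
eef_rot: [3.142, -0.001, -3.141]
ft_force: [0.4, 0.4, -3.7]
width: 0.651
grip_force: 44.0
```

>>> apply_moves:
  moves:
    - [4, -55, 0, 0, 0, 0, 0]
    - [9, -110, 0, 0, 0, 0, 0]
    - [13, -150, 0, 0, 0, 0, 0]
    - [15, -172, 0, 0, 0, 0, 0]
    - [15, -179, 0, 0, 0, 0, 0]
    - [15, -179, 0, 0, 0, 0, 0]
    - [15, -179, 0, 0, 0, 0, 0]
    - [15, -179, 0, 0, 0, 0, 0]

```text
clock: 6.55
position: [0.5401, -0.2183, 0.1242]
eef_rot: [3.141, -0.0, -3.139]
ft_force: [-0.3, 0.1, -3.7]
width: 0.65
grip_force: 44.1
```

```bash
cat >> w.py <<'E'
def wells(name,z=.02):
    o=use();im=grab_frame("wrist");C=np.array([.5185,-.288])
    v=im[:,:,::-1].copy()
    a=np.radians(26.5)
    for i,j in((1,1),(1,-1),(-1,1),(-1,-1)):
        c=C+.05*np.array([i*np.cos(a)-j*np.sin(a),i*np.sin(a)+j*np.cos(a)])
        P=proj("wrist",ring(*c,.044,z));cv2.polylines(v,[P.round().astype(int).reshape(-1,1,2)],True,(0,0,255),1)
    cv2.imwrite(f"pics/{name}.png",v);cv2.imwrite(f"pics/{name}_raw.png",im[:,:,::-1]);return o
E
python3 - <<'E'
from w import *
o=wells("w2");print(o["clock"],o["position"],o["eef_rot"],o["ft_force"],o["qpos"])
for r in trace("driver1","wrist"):print(r["score"],r["bbox"])
E
```

```text
6.55 [ 0.54010656 -0.21826197  0.12420713] [ 3.14062604e+00 -1.63694923e-06 -3.13865974e+00] [-0.25270416  0.05306127 -3.73206402] [ 0.13951003  0.46383993  0.30239644  1.5856559  -0.14989965  1.11528121
  2.05172068]
0.74 [199.6, 177.3, 353.1, 362.3]
```

View pics/w2.png

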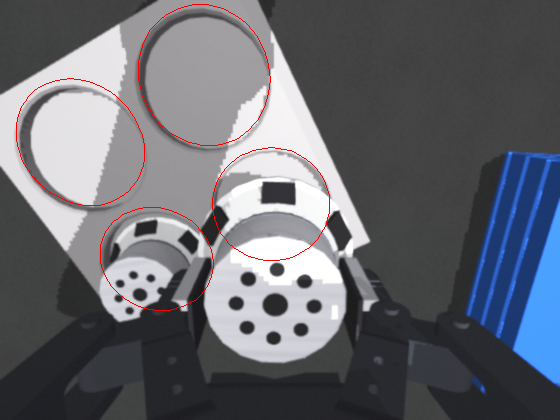

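```bash
cat > fit.py <<'E'
from w import *
from scipy.optimize import minimize
def fitcar(img,cam,init=(.5185,-.288,26.5),skip=((1,-1),(1,1)),zs=(.02,)):
    g=cv2.GaussianBlur(cv2.cvtColor(img,cv2.COLOR_BGR2GRAY).astype(np.float32),(0,0),1.2)
    G=np.hypot(cv2.Sobel(g,5,1,0),cv2.Sobel(g,5,0,1));G=np.minimum(G,60)
    def f(q):
        a=np.radians(q[2]*1);s=0
        P=[]
        for i,j in((1,1),(1,-1),(-1,1),(-1,-1)):
            if (i,j) in skip:continue
            c=np.array(q[:2])+.05*np.array([i*np.cos(a)-j*np.sin(a),i*np.sin(a)+j*np.cos(a)])
            P.append(ring(*c,.044,.02))
        P=proj(cam,np.vstack(P)).astype(np.float32)
        v=cv2.remap(G,P[:,0].reshape(1,-1),P[:,1].reshape(1,-1),cv2.INTER_LINEAR)
        return -v.mean()
    best=min(((f((init[0]+dx,init[1]+dy,init[2]+da)),dx,dy,da) for dx in np.arange(-.007,.0071,.001) for dy in np.arange(-.007,.0071,.001) for da in np.arange(-3,3.1,.5)))
    return best,f(init),np.array(init)+best[1:]
if __name__=="__main__":
    use();
    print(fitcar(cv2.imread("pics/w2_raw.png"),"wrist"))
    print(fitcar(cv2.imread("pics/top0.png"),"top",skip=((1,-1),)))
    print(ray("wrist",[[275.5,300]],.150))
E
python3 fit.py
```

```text
((np.float32(-51.632626), np.float64(0.003999999999999999), np.float64(-0.001), np.float64(1.5)), np.float32(-33.668736), array([ 0.5225, -0.289 , 28.    ]))
((np.float32(-44.121407), np.float64(0.005), np.float64(-0.005), np.float64(1.0)), np.float32(-32.70633), array([ 0.5235, -0.293 , 27.5   ]))
[[ 0.54031168 -0.21840554  0.15      ]]
```

>>> apply_moves:
  moves:
    - [-3, -4, 10, 0, 0, 0, 0]
    - [-3, -4, 35, 0, 0, 0, 0]
    - [-3, -4, 55, 0, 0, 0, 0]
    - [-3, -4, 65, 0, 0, 0, 0]
    - [-3, -4, 68, 0, 0, 0, 0]
    - [-3, -4, 68, 0, 0, 0, 0]
    - [-3, -4, 68, 0, 0, 0, 0]
    - [-3, -4, 68, 0, 0, 0, 0]

```text
clock: 7.65
position: [0.5432, -0.2243, 0.057]
eef_rot: [-3.141, 0.001, -3.141]
ft_force: [-0.2, -0.8, -4.4]
width: 0.653
grip_force: 44.0
```

```bash
cat > a.py <<'E'
from fit import *
import sys
n=sys.argv[1];o=use();im=grab_frame("wrist")[:,:,::-1].copy();cv2.imwrite(f"pics/{n}_raw.png",im)
print(o["clock"],o["position"],o["eef_rot"],o["ft_force"])
print(fitcar(im,"wrist",(.522,-.2895,27.7)))
a=np.radians(27.7)
for i,j in((1,1),(1,-1),(-1,1),(-1,-1)):
    c=np.array([.522,-.2895])+.05*np.array([i*np.cos(a)-j*np.sin(a),i*np.sin(a)+j*np.cos(a)])
    cv2.polylines(im,[proj("wrist",ring(*c,.044,.02)).round().astype(int).reshape(-1,1,2)],True,(0,0,255),1)
p=o["position"];b=p[2]-.0258
cv2.polylines(im,[proj("wrist",ring(p[0],p[1],.04,b+.005)).round().astype(int).reshape(-1,1,2)],True,(0,255,0),1)
cv2.polylines(im,[proj("wrist",ring(p[0],p[1],.028,b+.052)).round().astype(int).reshape(-1,1,2)],True,(0,255,0),1)
cv2.imwrite(f"pics/{n}.png",im)
E
python3 a.py w3
```

```text
7.65 [ 0.5431815  -0.22425174  0.05703792] [-3.14115987e+00  1.42201923e-03 -3.14124625e+00] [-0.150935   -0.80921813 -4.37723062]
((np.float32(-32.56367), np.float64(0.001), np.float64(0.003), np.float64(-0.5)), np.float32(-25.474466), array([ 0.523 , -0.2865, 27.2   ]))
```

View pics/w3.png

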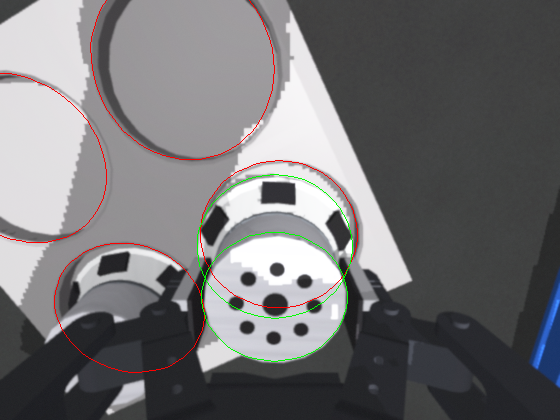

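```bash
python3 - <<'E'
from fit import *
P=[]
for k in range(5):
    P.append(get_obs()["position"]);im=grab_frame("wrist")[:,:,::-1].copy()
print(np.round(P,4));p=np.mean(P,0);print(p)
o=use();c=h.get_calibration("wrist");V=c["view"]; V[:3,3]+=V[:3,:3]@(o["position"]-p)
h.get_calibration=lambda n:c
for init in((.522,-.2895,27.7),):
    print(fitcar(im,"wrist",init),fitcar(im,"wrist",init,skip=((1,-1),(-1,-1))),fitcar(im,"wrist",init,skip=((1,-1),)))
cv2.imwrite("pics/w4.png",cv2.resize(im[0:330,60:440],None,fx=1.8,fy=1.8,interpolation=cv2.INTER_CUBIC))
E
```

```text
[[ 0.5431 -0.2242  0.0569]
 [ 0.543  -0.2241  0.0568]
 [ 0.5428 -0.2241  0.0566]
 [ 0.5428 -0.2241  0.0565]
 [ 0.5427 -0.2241  0.0565]]
[ 0.54286905 -0.22412275  0.05665689]
((np.float32(-32.91549), np.float64(0.001), np.float64(0.003), np.float64(-0.5)), np.float32(-26.025257), array([ 0.523 , -0.2865, 27.2   ])) ((np.float32(-44.40437), np.float64(0.001), np.float64(0.003), np.float64(-0.5)), np.float32(-38.458332), array([ 0.523 , -0.2865, 27.2   ])) ((np.float32(-37.11444), np.float64(0.001), np.float64(0.003), np.float64(-0.5)), np.float32(-32.196815), array([ 0.523 , -0.2865, 27.2   ]))
```

View pics/w4.png

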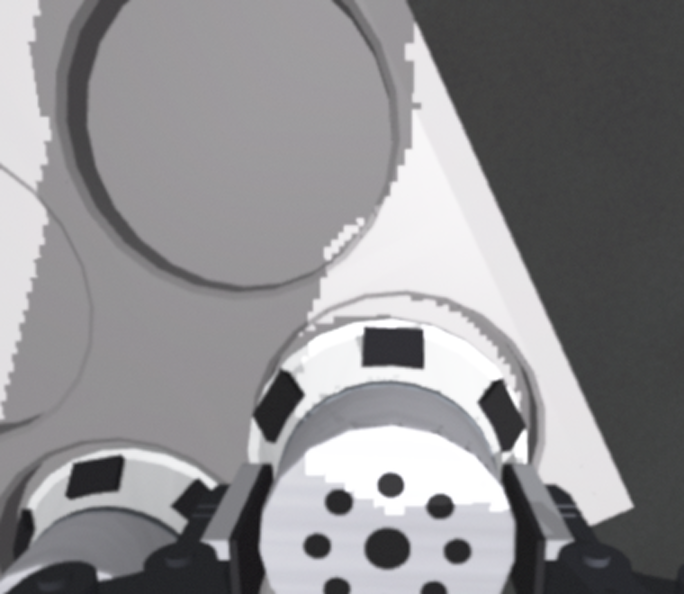

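The driver sits about 3 mm to the left of the well centre, going by its flange at (250–530) against the rim at (258–543) in the crop. I'm correcting that and lowering gently.

>>> apply_moves:
  moves:
    - [-1, 3, 0, 0, 0, 0, 0]
    - [-1, 3, 5, 0, 0, 0, 0]
    - [-1, 3, 10, 0, 0, 0, 0]
    - [-1, 3, 14, 0, 0, 0, 0]
    - [-1, 3, 18, 0, 0, 0, 0]
    - [-1, 3, 21, 0, 0, 0, 0]
    - [-1, 3, 23, 0, 0, 0, 0]
    - [-1, 3, 23, 0, 0, 0, 0]

```text
clock: 8.95
position: [0.5435, -0.221, 0.0332]
eef_rot: [3.141, -0.0, -3.141]
ft_force: [0.3, 0.6, -4.4]
width: 0.654
grip_force: 44.1
```

```bash
python3 a.py w5
```

```text
8.95 [ 0.5435435 -0.2210253  0.0331509] [ 3.14146890e+00 -2.72642346e-04 -3.14133402e+00] [ 0.31196819  0.59134894 -4.44181064]
((np.float32(-24.021753), np.float64(0.001), np.float64(0.002000000000000001), np.float64(-1.5)), np.float32(-17.200277), array([ 0.523 , -0.2875, 26.2   ]))
```

View pics/w5.png

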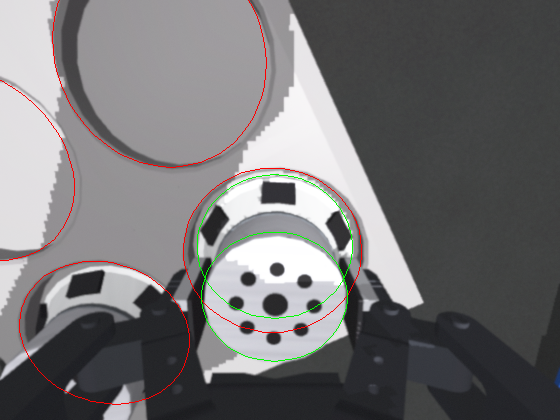

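The driver is inside the well without contact. I'm seating it, releasing and lifting.

>>> apply_moves:
  moves:
    - [0, 1, 2, 0, 0, 0, 0]
    - [0, 1, 3, 0, 0, 0, 0]
    - [0, 1, 3, 0, 0, 0, 0]
    - [0, 1, 3, 0, 0, 0, 0.9]
    - [0, 1, 3, 0, 0, 0, 0.9]
    - [0, 1, 3, 0, 0, 0, 0.9]
    - [0, 1, -15, 0, 0, 0, 0.9]
    - [0, 1, -60, 0, 0, 0, 1]

```text
clock: 10.0
position: [0.542, -0.2192, 0.0927]
eef_rot: [3.14, -0.005, -3.141]
ft_force: [0.3, 0.9, 0.2]
width: 1.004
grip_force: 0.0
```

>>> apply_moves:
  moves:
    - [8, 25, -45, 0, 0, 0, 1]
    - [25, 78, -75, 0, 0, 0, 1]
    - [43, 135, -90, 0, 0, 0, 1]
    - [61, 190, -90, 0, 0, 0, 1]
    - [79, 245, -90, 0, 0, 0, 1]
    - [97, 300, -90, 0, 0, 0, 1]
    - [111, 345, -90, 0, 0, 0, 1]
    - [117, 365, -90, 0, 0, 0, 1]

```text
clock: 11.0
position: [0.4256, 0.1484, 0.1848]
eef_rot: [3.14, 0.002, -3.136]
ft_force: [1.1, -0.9, -0.4]
width: 0.999
grip_force: 0.0
```

```bash
python3 - <<'E'
from w import *
grab_frame("wrist");o,out=look("driver1");print(o["clock"],o["position"],o["eef_rot"]);print(out)
for r in out:print(np.round((r[2]-o["position"][:2])*1000,1))
E
```

```text
11.05 [0.4249853  0.15058834 0.18471032] [ 3.13792321e+00  1.21205451e-03 -3.13366524e+00]
[(0.96, False, array([0.5756, 0.187 ])), (0.87, False, array([0.4283, 0.1449])), (0.58, False, array([0.4701, 0.2529]))]
[150.6  36.4]
[ 3.3 -5.7]
[ 45.1 102.3]
```

>>> apply_moves:
  moves:
    - [-2, -1, 0, 0, 0, 0, 1]
    - [-2, -1, 30, 0, 0, 0, 1]
    - [-2, -1, 60, 0, 0, 0, 1]
    - [-2, -1, 75, 0, 0, 0, 1]
    - [-2, -1, 80, 0, 0, 0, 1]
    - [-2, -1, 80, 0, 0, 0, 1]
    - [-2, -1, 80, 0, 0, 0, 1]
    - [-2, -1, 80, 0, 0, 0, 1]

```text
clock: 12.15
position: [0.4292, 0.144, 0.104]
eef_rot: [3.141, 0.002, -3.141]
ft_force: [-0.0, -0.1, -0.1]
width: 1.0
grip_force: 0.0
```

```bash
python3 - <<'E'
from w import *
o,out=look("driver1");print(o["clock"],o["position"],o["eef_rot"]);print(out)
for r in out:print(np.round((r[2]-o["position"][:2])*1000,1))
E
```

```text
12.15 [0.42917193 0.14402774 0.10401955] [ 3.14100825e+00  1.50837992e-03 -3.14144023e+00]
[(0.89, False, array([0.4649, 0.2555])), (0.84, False, array([0.4281, 0.1446])), (0.58, False, array([0.5471, 0.1869]))]
[ 35.7 111.5]
[-1.1  0.6]
[117.9  42.9]
```

>>> apply_moves:
  moves:
    - [1, 0, 30, 0, 0, 0, 1]
    - [1, 0, 60, 0, 0, 0, 1]
    - [1, 0, 76, 0, 0, 0, 1]
    - [1, 0, 79, 0, 0, 0, 1]
    - [1, 0, 79, 0, 0, 0, 0]
    - [1, 0, 79, 0, 0, 0, 0]
    - [1, 0, 79, 0, 0, 0, 0]
    - [1, 0, 79, 0, 0, 0, 0]
  force: 40

```text
clock: 13.25
position: [0.4285, 0.1445, 0.0255]
eef_rot: [3.14, 0.002, -3.141]
ft_force: [-0.1, -0.0, 5.8]
width: 0.649
grip_force: 42.7
```

>>> apply_moves:
  moves:
    - [0, 0, -5, 0, 0, 0, 0]
    - [0, 0, -30, 0, 0, 0, 0]
    - [0, 0, -70, 0, 0, 0, 0]
    - [0, 0, -95, 0, 0, 0, 0]
    - [0, 0, -100, 0, 0, 0, 0]
    - [0, 0, -100, 0, 0, 0, 0]
    - [0, 0, -100, 0, 0, 0, 0]
    - [0, 0, -100, 0, 0, 0, 0]

```text
clock: 14.25
position: [0.4267, 0.1435, 0.1231]
eef_rot: [-3.141, -0.002, -3.141]
ft_force: [-0.3, -0.4, -3.6]
width: 0.647
grip_force: 44.3
```

>>> apply_moves:
  moves:
    - [-3, -20, 0, 0, 0, 0, 0]
    - [-10, -65, 0, 0, 0, 0, 0]
    - [-18, -120, 0, 0, 0, 0, 0]
    - [-26, -175, 0, 0, 0, 0, 0]
    - [-34, -230, 0, 0, 0, 0, 0]
    - [-42, -285, 0, 0, 0, 0, 0]
    - [-50, -340, 0, 0, 0, 0, 0]
    - [-58, -392, 0, 0, 0, 0, 0]

```text
clock: 15.25
position: [0.4855, -0.2497, 0.1236]
eef_rot: [3.141, -0.001, -3.141]
ft_force: [0.6, 0.9, -4.0]
width: 0.649
grip_force: 44.2
```

>>> apply_moves:
  moves:
    - [-8, -50, 0, 0, 0, 0, 0]
    - [-14, -90, 0, 0, 0, 0, 0]
    - [-16, -107, 10, 0, 0, 0, 0]
    - [-16, -107, 40, 0, 0, 0, 0]
    - [-16, -107, 60, 0, 0, 0, 0]
    - [-16, -107, 68, 0, 0, 0, 0]
    - [-16, -107, 68, 0, 0, 0, 0]
    - [-16, -107, 68, 0, 0, 0, 0]

```text
clock: 16.25
position: [0.5025, -0.3553, 0.0573]
eef_rot: [-3.141, 0.002, -3.141]
ft_force: [0.1, 0.2, -3.7]
width: 0.651
grip_force: 44.2
```

```bash
sed -i 's/\.522,-\.2895/.523,-.287/g;s/27\.7/27.0/g;s/(im,"wrist",(.523,-.287,27.0))/(im,"wrist",(.523,-.287,27.0),skip=eval(sys.argv[2]))/' a.py
python3 a.py w6 "((1,-1),(-1,-1))"
```

```text
16.25 [ 0.50248899 -0.35525632  0.05729723] [-3.14064809e+00  1.70700836e-03 -3.14084335e+00] [ 0.12564718  0.24623849 -3.71869698]
((np.float32(-41.33271), np.float64(0.0), np.float64(0.0), np.float64(1.0)), np.float32(-40.28558), array([ 0.523, -0.287, 28.   ]))
```

View pics/w6.png

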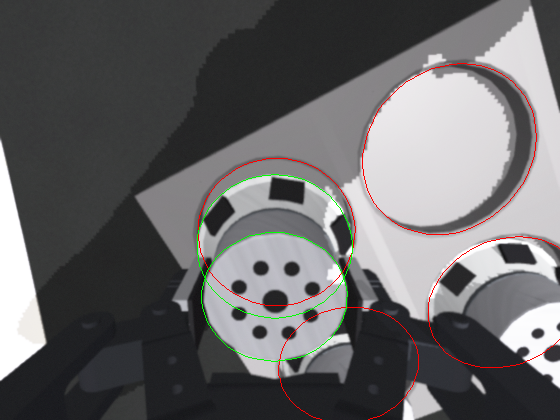

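The well overlay matches the picture and the driver is nearly centred. I'm lowering and releasing it.

>>> apply_moves:
  moves:
    - [1, 1, 4, 0, 0, 0, 0]
    - [1, 1, 9, 0, 0, 0, 0]
    - [1, 1, 13, 0, 0, 0, 0]
    - [1, 1, 17, 0, 0, 0, 0]
    - [1, 1, 21, 0, 0, 0, 0]
    - [1, 1, 23, 0, 0, 0, 0]
    - [1, 1, 25, 0, 0, 0, 0]
    - [1, 1, 26, 0, 0, 0, 0]

```text
clock: 17.3
position: [0.5007, -0.3541, 0.0316]
eef_rot: [3.141, 0.0, -3.141]
ft_force: [-4.3, 2.3, 7.7]
width: 0.648
grip_force: 45.4
```

>>> apply_moves:
  moves:
    - [0, 0, 0, 0, 0, 0, 0]
    - [0, 0, 0, 0, 0, 0, 0.9]
    - [0, 0, 0, 0, 0, 0, 0.9]
    - [0, 0, 0, 0, 0, 0, 0.9]
    - [0, 0, -15, 0, 0, 0, 0.9]
    - [0, 0, -60, 0, 0, 0, 1]
    - [0, 20, -120, 0, 0, 0, 1]
    - [0, 70, -150, 0, 0, 0, 1]

```text
clock: 18.3
position: [0.5015, -0.2882, 0.1854]
eef_rot: [-3.135, 0.007, 3.136]
ft_force: [0.5, 0.3, 1.0]
width: 1.002
grip_force: 0.0
```

>>> apply_moves:
  moves:
    - [3, 58, 0, 0, 0, 0, 1]
    - [7, 118, 0, 0, 0, 0, 1]
    - [10, 178, 0, 0, 0, 0, 1]
    - [14, 238, 0, 0, 0, 0, 1]
    - [17, 298, 0, 0, 0, 0, 1]
    - [21, 358, 0, 0, 0, 0, 1]
    - [24, 418, 0, 0, 0, 0, 1]
    - [28, 470, 0, 0, 0, 0, 1]

```text
clock: 19.3
position: [0.4726, 0.1884, 0.1817]
eef_rot: [3.14, 0.003, -3.14]
ft_force: [1.0, -0.9, -0.3]
width: 1.001
grip_force: 0.0
```

>>> apply_moves:
  moves:
    - [3, 40, 10, 0, 0, 0, 1]
    - [3, 60, 30, 0, 0, 0, 1]
    - [3, 67, 50, 0, 0, 0, 1]
    - [3, 67, 65, 0, 0, 0, 1]
    - [3, 67, 72, 0, 0, 0, 1]
    - [3, 67, 75, 0, 0, 0, 1]
    - [3, 67, 75, 0, 0, 0, 1]
    - [3, 67, 75, 0, 0, 0, 1]

```text
clock: 20.3
position: [0.47, 0.253, 0.106]
eef_rot: [3.141, 0.001, 3.141]
ft_force: [-0.2, -0.6, -0.7]
width: 1.001
grip_force: 0.0
```

```bash
cat > d.py <<'E'
from w import *
o,out=look("driver1");print(o["clock"],o["position"],o["eef_rot"]);print(out)
for r in out:print(np.round((r[2]-o["position"][:2])*1000,1))
E
python3 d.py
python3 - <<'E'
import numpy as np
from m import *
grab_frame("top");grab_frame("side")
for l in("loaded","driver1"):
  for cam in("top","side"):
    for r in trace(l,cam):
        if r["mask"].sum()<1500:
            a=cen(r);s=least_squares(lambda q:hullc(cam,*q,.006,DR)-a,ray(cam,a,.03)[0,:2]).x
            if s[1]<0:print(l,cam,r["score"],np.round(s,4))
E
```

```text
20.3 [0.47004015 0.2529619  0.10595373] [3.14089725e+00 1.17084956e-03 3.14140793e+00]
[(0.65, False, array([0.4715, 0.2534])), (0.61, False, array([0.5697, 0.1953]))]
[1.5 0.4]
[ 99.7 -57.7]
loaded top 0.6 [ 0.5884 -0.3115]
loaded side 0.63 [ 0.5928 -0.3268]
loaded side 0.49 [ 0.5679 -0.2362]
driver1 top 0.64 [ 0.5434 -0.2228]
driver1 top 0.56 [ 0.4973 -0.3565]
driver1 side 0.73 [ 0.516  -0.3608]
driver1 side 0.25 [ 0.5708 -0.2338]
```

>>> apply_moves:
  moves:
    - [-1, 0, 30, 0, 0, 0, 1]
    - [-1, 0, 60, 0, 0, 0, 1]
    - [-1, 0, 77, 0, 0, 0, 1]
    - [-1, 0, 81, 0, 0, 0, 1]
    - [-1, 0, 81, 0, 0, 0, 0]
    - [-1, 0, 81, 0, 0, 0, 0]
    - [-1, 0, 81, 0, 0, 0, 0]
    - [-1, 0, 81, 0, 0, 0, 0]
  force: 40

```text
clock: 21.7
position: [0.4718, 0.2536, 0.0257]
eef_rot: [3.14, 0.003, -3.141]
ft_force: [-0.5, -0.2, 5.1]
width: 0.649
grip_force: 43.4
```

>>> apply_moves:
  moves:
    - [0, 0, -5, 0, 0, 0, 0]
    - [0, 0, -30, 0, 0, 0, 0]
    - [0, 0, -70, 0, 0, 0, 0]
    - [0, 0, -95, 0, 0, 0, 0]
    - [0, 0, -100, 0, 0, 0, 0]
    - [0, 0, -100, 0, 0, 0, 0]
    - [0, 0, -100, 0, 0, 0, 0]
    - [0, 0, -100, 0, 0, 0, 0]

```text
clock: 22.7
position: [0.4697, 0.2525, 0.123]
eef_rot: [-3.14, -0.002, -3.141]
ft_force: [0.1, 0.2, -0.4]
width: 0.647
grip_force: 42.8
```

Only about 1 N or less: this one is light and goes in the crate.

>>> apply_moves:
  moves:
    - [-12, -16, 0, 0, 0, 0, 0]
    - [-40, -52, 0, 0, 0, 0, 0]
    - [-72, -94, 0, 0, 0, 0, 0]
    - [-104, -135, 0, 0, 0, 0, 0]
    - [-136, -177, 0, 0, 0, 0, 0]
    - [-165, -215, 0, 0, 0, 0, 0]
    - [-181, -235, 0, 0, 0, 0, 0]
    - [-185, -240, 0, 0, 0, 0, 0]

```text
clock: 23.7
position: [0.6558, 0.01, 0.1232]
eef_rot: [-3.14, -0.001, 3.138]
ft_force: [0.0, 0.2, -1.0]
width: 0.645
grip_force: 42.7
```

>>> apply_moves:
  moves:
    - [0, 0, 5, 0, 0, 0, 0]
    - [0, 0, 10, 0, 0, 0, 0]
    - [0, 0, 10, 0, 0, 0, 0]
    - [0, 0, 10, 0, 0, 0, 0]
    - [0, 0, 10, 0, 0, 0, 0]
    - [0, 0, 10, 0, 0, 0, 0]
    - [0, 0, 10, 0, 0, 0, 0]
    - [0, 0, 10, 0, 0, 0, 0]

```text
clock: 24.7
position: [0.6556, 0.0129, 0.1144]
eef_rot: [-3.142, 0.0, -3.141]
ft_force: [-0.0, 0.8, -1.5]
width: 0.651
grip_force: 42.8
```

```bash
python3 - <<'E'
from w import *
o=use();im=grab_frame("wrist")[:,:,::-1].copy();print(o["clock"],o["position"],o["ft_force"])
C=np.array([.606,.016]);a=np.radians(-3.4);u=np.array([np.cos(a),np.sin(a)]);v=np.array([-u[1],u[0]])
P=[[*(C+i*.105*u+j*.065*v),.06] for i,j in((1,1),(1,-1),(-1,-1),(-1,1))]
cv2.polylines(im,[proj("wrist",P).round().astype(int).reshape(-1,1,2)],True,(0,0,255),1)
for i in(1,-1):
    c=C+i*.05*u;print(np.round(c,4));cv2.polylines(im,[proj("wrist",ring(*c,.04,.004)).round().astype(int).reshape(-1,1,2)],True,(0,255,255),1)
cv2.imwrite("pics/w7.png",im)
E
```

```text
24.7 [0.65561756 0.01288071 0.11435534] [-0.04880743  0.83590543 -1.48758731]
[0.6559 0.013 ]
[0.5561 0.019 ]
```

View pics/w7.png

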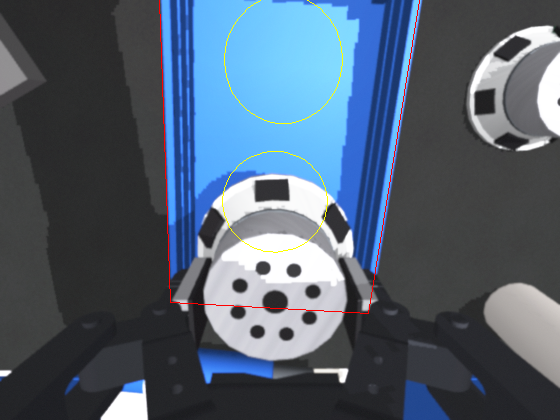

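The crate outline matches the rim in the picture, and the held driver is over the far half. I'm lowering it in.

>>> apply_moves:
  moves:
    - [1, 0, 20, 0, 0, 0, 0]
    - [1, 0, 45, 0, 0, 0, 0]
    - [1, 0, 65, 0, 0, 0, 0]
    - [1, 0, 77, 0, 0, 0, 0]
    - [1, 0, 82, 0, 0, 0, 0]
    - [1, 0, 85, 0, 0, 0, 0]
    - [1, 0, 86, 0, 0, 0, 0]
    - [1, 0, 86, 0, 0, 0, 0]

```text
clock: 25.75
position: [0.6552, 0.0129, 0.0298]
eef_rot: [3.141, 0.002, -3.141]
ft_force: [-1.8, 0.3, 6.0]
width: 0.648
grip_force: 43.4
```

>>> apply_moves:
  moves:
    - [0, 0, 0, 0, 0, 0, 0.78]
    - [0, 0, 0, 0, 0, 0, 0.78]
    - [0, 0, 0, 0, 0, 0, 0.78]
    - [0, 0, -15, 0, 0, 0, 0.78]
    - [0, 0, -60, 0, 0, 0, 0.78]
    - [0, 0, -115, 0, 0, 0, 1]
    - [10, 20, -155, 0, 0, 0, 1]
    - [30, 70, -155, 0, 0, 0, 1]

```text
clock: 26.75
position: [0.6288, 0.0791, 0.1899]
eef_rot: [-3.14, 0.013, 3.134]
ft_force: [1.4, 1.0, -0.3]
width: 0.998
grip_force: 0.0
```

>>> apply_moves:
  moves:
    - [15, 35, 0, 0, 0, 0, 1]
    - [35, 75, 15, 0, 0, 0, 1]
    - [48, 98, 40, 0, 0, 0, 1]
    - [50, 103, 62, 0, 0, 0, 1]
    - [50, 103, 75, 0, 0, 0, 1]
    - [50, 103, 77, 0, 0, 0, 1]
    - [50, 103, 77, 0, 0, 0, 1]
    - [50, 103, 77, 0, 0, 0, 1]

```text
clock: 27.75
position: [0.5756, 0.1855, 0.1074]
eef_rot: [3.141, 0.002, 3.141]
ft_force: [0.4, -0.2, 0.3]
width: 1.0
grip_force: 0.0
```

```bash
python3 d.py
```

```text
27.75 [0.57558541 0.18554138 0.10741469] [3.14104294e+00 2.08353305e-03 3.14072812e+00]
[(0.87, False, array([0.5753, 0.1872])), (0.82, True, array([0.6422, 0.0196]))]
[-0.3  1.7]
[  66.6 -165.9]
```

>>> apply_moves:
  moves:
    - [0, 1, 30, 0, 0, 0, 1]
    - [0, 1, 60, 0, 0, 0, 1]
    - [0, 1, 78, 0, 0, 0, 1]
    - [0, 1, 82, 0, 0, 0, 1]
    - [0, 1, 82, 0, 0, 0, 0]
    - [0, 1, 82, 0, 0, 0, 0]
    - [0, 1, 82, 0, 0, 0, 0]
    - [0, 1, 82, 0, 0, 0, 0]
  force: 40

```text
clock: 28.85
position: [0.576, 0.1874, 0.026]
eef_rot: [3.14, 0.003, -3.141]
ft_force: [0.4, -0.1, 6.0]
width: 0.649
grip_force: 42.9
```

>>> apply_moves:
  moves:
    - [0, 0, -5, 0, 0, 0, 0]
    - [0, 0, -30, 0, 0, 0, 0]
    - [0, 0, -70, 0, 0, 0, 0]
    - [0, 0, -95, 0, 0, 0, 0]
    - [0, 0, -100, 0, 0, 0, 0]
    - [0, 0, -100, 0, 0, 0, 0]
    - [0, 0, -100, 0, 0, 0, 0]
    - [0, 0, -100, 0, 0, 0, 0]

```text
clock: 29.85
position: [0.5737, 0.1867, 0.1229]
eef_rot: [-3.141, -0.003, -3.141]
ft_force: [0.4, -0.2, -0.2]
width: 0.652
grip_force: 42.7
```

Also light, and still held (opening 0.652). I'm moving it over the crate and weighing it again.

>>> apply_moves:
  moves:
    - [2, -15, 0, 0, 0, 0, 0]
    - [5, -45, 0, 0, 0, 0, 0]
    - [9, -85, 0, 0, 0, 0, 0]
    - [14, -125, 0, 0, 0, 0, 0]
    - [17, -155, 0, 0, 0, 0, 0]
    - [19, -168, 0, 0, 0, 0, 0]
    - [19, -168, 0, 0, 0, 0, 0]
    - [19, -168, 0, 0, 0, 0, 0]

```text
clock: 30.85
position: [0.5557, 0.0211, 0.1242]
eef_rot: [3.14, 0.0, -3.139]
ft_force: [-0.0, 0.4, -2.0]
width: 0.653
grip_force: 42.7
```

```bash
python3 - <<'E'
from w import *
F=[]
for k in range(4):
    o,out=look("driver1");F.append(o["ft_force"][2])
print(np.round(F,2),o["position"],out)
E
```

```text
[-2.03 -2.22 -0.42 -1.41] [0.55564093 0.01979361 0.12424308] [(0.63, True, array([ 0.5533, -0.1765])), (0.62, False, array([0.6975, 0.0093]))]
```

>>> apply_moves:
  moves:
    - [0, -1, 20, 0, 0, 0, 0]
    - [0, -1, 45, 0, 0, 0, 0]
    - [0, -1, 68, 0, 0, 0, 0]
    - [0, -1, 83, 0, 0, 0, 0]
    - [0, -1, 90, 0, 0, 0, 0]
    - [0, -1, 94, 0, 0, 0, 0]
    - [0, -1, 96, 0, 0, 0, 0]
    - [0, -1, 96, 0, 0, 0, 0]

```text
clock: 32.25
position: [0.5561, 0.018, 0.03]
eef_rot: [3.141, 0.001, -3.141]
ft_force: [-2.2, 0.3, 4.1]
width: 0.65
grip_force: 43.2
```

>>> apply_moves:
  moves:
    - [0, 0, 0, 0, 0, 0, 0.78]
    - [0, 0, 0, 0, 0, 0, 0.78]
    - [0, 0, 0, 0, 0, 0, 0.78]
    - [0, 0, -15, 0, 0, 0, 0.78]
    - [0, 0, -60, 0, 0, 0, 0.78]
    - [0, 0, -115, 0, 0, 0, 1]
    - [10, 30, -155, 0, 0, 0, 1]
    - [30, 90, -175, 0, 0, 0, 1]

```text
clock: 33.25
position: [0.5293, 0.1022, 0.2066]
eef_rot: [-3.141, 0.008, 3.134]
ft_force: [0.4, 1.5, -0.7]
width: 0.999
grip_force: 0.0
```

>>> apply_moves:
  moves:
    - [10, 60, 0, 0, 0, 0, 1]
    - [20, 120, 0, 0, 0, 0, 1]
    - [30, 180, 0, 0, 0, 0, 1]
    - [40, 240, 0, 0, 0, 0, 1]
    - [40, 260, 0, 0, 0, 0, 1]
    - [40, 260, 0, 0, 0, 0, 1]
    - [40, 260, 0, 0, 0, 0, 1]
    - [40, 260, 0, 0, 0, 0, 1]

```text
clock: 34.25
position: [0.488, 0.3617, 0.2025]
eef_rot: [-3.14, 0.001, 3.138]
ft_force: [0.2, 0.1, 0.5]
width: 0.998
grip_force: 0.0
```

```bash
python3 - <<'E'
from h import *
a=grab_frame("top")[:,:,::-1];b=grab_frame("side")[:,:,::-1]
A=cv2.resize(a[120:300,180:470],None,fx=2.2,fy=2.2,interpolation=2);B=cv2.resize(b[120:240,200:350],None,fx=1.9,fy=1.9,interpolation=2)
o=np.zeros((A.shape[0]+0,800,3),np.uint8)
B=cv2.resize(b[125:240,215:345],(160,142));o[:,:638]=A[:,:638];o[:142,640:]=B;print(get_obs()["ft_force"],get_obs()["clock"])
cv2.imwrite("pics/f.png",o[:600])
E
```

```text
[-0.03959733  0.32536941  0.19408655] 34.35
```

View pics/f.png

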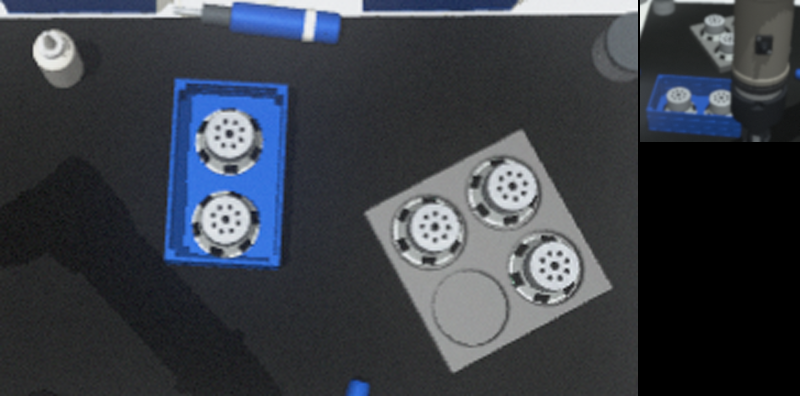

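The final view shows two drivers flat in the crate, at (229,138) and (226,222). The carrier holds three seated drivers, including the loaded one at (505,190), and one empty well. The gripper is clear of everything, so I'm handing in.

```bash
python3 -c "
from workcell import *
print(finish_job())"
```

```text
the job is handed in; nothing more can be done
None
```

The job is handed in at about 34 s: the two sound drivers are standing in carrier wells, the two light ones are in the blue crate, and I deliberately moved nothing else.

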